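# Open the latched gate of a casting pen

## Task

Open the little steel gate at the front of the bench-top casting pen: press its thumb lever down with a gentle hand until the latch bar is right out of its catch, then, without forcing or slamming it, swing the gate out towards you until it stands about square to the front of the pen. Leave it open and let go of the lever; do not disturb the castings in the pen or the tools and parts around it.

Things in the scene. Friction and masses are not known exactly. Their poses are not given: they have to be found in the camera images.
- pen: Low open-topped steel pen fixed to the bench, 210 mm deep, 342 mm wide, 160 mm high, with a gate in its front. Origin: middle of the front, on the bench. x points into the pen, away from its front; y to the left as seen by someone in front of it who looks in (the hinge side); z up. It carries gate, latch and catch.
- gate (a joint): Swing of the gate, rad: 0 shut, grows as the free edge swings out of the pen (towards the pen's -x; seen from above, clockwise), end stop at 1.75. The gate is 224 mm wide and 160 mm high, 0.9 kg, with a slightly stiff hinge (about 0.2 N m) that lets it stay where it is left.
- gate_hinge (a point): Point on the gate's upright hinge line, 145 mm above the bench. Turns with the gate: in the pen's axes when shut, with the gate running along its -y.
- thumb_spot (a point): Fixed to the gate (axes as gate_hinge), 36 mm in front of it, 100 mm from the hinge line, 185 mm above the bench: middle of the floor of the thumb cup, lever at rest, at its highest setting. The cup is a dark steel channel, 46 mm long along the gate, cheeks 6 mm thick and 20 mm high front and back, 46 mm between them, open above and at the ends. The cup screws up and down: its real floor is 5 to 23 mm lower.
- thumb_down (a point): Fixed to the gate: middle of the cup floor with the lever at its stop, again for the highest setting (really 5 to 23 mm lower), 15 mm below thumb_spot and 4 to 8 mm nearer the hinge, the floor then tilted 0.21 rad. Down to there the lever resists with only 1 to 4 N; the stop is firm. The bar clears only in the last 2 mm: press to the stop, by feel, and stay there until the gate is some 0.15 rad open.
- latch: Steel latch, a see-saw on the gate's front. Origin at its pivot, 170 mm from the hinge line, 145 mm above the bench; axes as gate_hinge with the bar level. Bar 10 x 14 mm runs 95 mm along -y, past the gate's free edge into the catch; the thumb cup is 70 mm along +y and can pull the gate by its cheeks. Press with about 10 N; over 28 N bends it. The bar drops by its own weight.
- bar_tip (a point): Point on the underside of the latch bar, 75 mm from the pivot, over the catch.
- catch_seat (a point): Point on the fixed ledge of the catch post where bar_tip rests when the gate is latched, 138 mm above the bench. Axes as the pen's.
- catch: Fixed upright lip, 5 mm thick, 14 mm wide along y, its top 12 mm above the ledge, in front of the bar: it keeps the gate shut until the bar is lifted over it (bar_tip about 13 mm above catch_seat). There is 3 mm of play between bar and lip. Do not drag the bar hard against it. Origin on the lip's front-to-back middle at ledge height.
- flange_casting: Copper-coloured round casting with a 60 mm flange, 60 mm tall, loose in the pen; origin at its underside.
- hub_casting: Copper-coloured hub casting, 68 mm across, 45 mm tall, loose in the pen; origin at its underside.
- tee_casting: Copper-coloured pipe tee, 80 mm long, 44 mm high, lying loose in the pen; origin at its underside.
- hammer: Hammer lying on the bench to the right of the pen; origin at its underside.
- punch: Steel punch 140 mm long, 12 mm thick, lying on the bench left of the pen; origin at its underside.
- sleeve: Perforated metal sleeve, 60 mm across, 105 mm tall, standing left of the pen; origin at its underside.
- tin: Plain metal tin, 68 mm across, 85 mm tall, standing right of the pen; origin at its underside.

How it is judged:
By the outcome, as a careful person would: the job done as asked, in the order asked, and still so for the second after the job is handed in, with the robot touching nothing.
It also fails if it takes over 48 s, if anything falls off the work surface, if the arm or the gripper's body presses on something with over 40 N, if the wrist force passes 120 N, or if a joint passes its speed limit or range.

## Robot

A 7-joint arm with a two-finger parallel gripper is mounted at the origin on the work surface. World frame = base frame: x ahead of the robot, y to its left, z up, the work surface at z = 0. Lengths are in m, angles in rad, forces in N, time in s.
With the tool pointing down it reaches from about 0.425 to 0.875 m from the base axis. Payload 4.7 kg.
Tool frame: the origin (TCP) lies at the very end of the fingers, on their centre line; the grasp point (between the pads) lies 19 mm behind it; z points along the fingers, y is the direction in which the jaws open and shut (so a half turn about z gives the same grasp; the last joint's range is limited). The gripper opens to 87 mm and grips with 3 to 60 N. Pads are 19 mm wide; open, the fingers measure 117 mm over their backs; the gripper's body (75 mm by 190 mm) begins 51 mm behind the grasp point.
Start: joints at [-1.321, 0.321, -0.07, 1.45, 0.023, 1.371, -0.057], TCP at [0.152, 0.632, 0.223] pointing down, gripper open.
Joint ranges: [-2.86, 2.86], [-0.3, 2.09], [-1.38, 1.24], [0.06, 2.45], [-1.56, 4.7], [0.09, 2.05], [-2.69, 2.69]. Speed limits (rad/s): [2.57, 2.57, 3.14, 3.14, 3.14, 3.14, 3.14].

## Interface

Orientations are given as a rotation vector (axis times angle).
In Python, from bench import * gives the robot as it stands.
- The arm moves only by the shell command python3 -m jog 'ROWS' [OPENING] [FORCE]. ROWS is JSON, a list of rows, each a list of 4 numbers: the shift along the world's x, y, z in mm, then the turn about the world's z in rad. In form: [[x, y, z, twist], ...]. A call has exactly 8 rows; each row is the pose to reach, as a shift and turn from the pose commanded when the call began; what a row does not reach only later rows make up. A row lasts 1/8 s, in which the tool goes at most 62.5 mm and 10.7 degrees, less where a joint would pass 70% of its speed; a pose out of reach is approached as far as the arm can. A call with a gripper value outside its range is refused whole. OPENING is the opening, from -1 (shut) to 1 (fully open), set as the call begins (- or left out, the last holds). The fingers move at their own pace and stop on an object; FORCE is the grip in N (left out, the last holds). Time passes only in rows, so rows that repeat a pose let the fingers close, or fill a call up. It gives the time, the measured TCP pose, the force and the opening at its end, in the units of the state.
- get_state(): the state, without advancing time (a new reading comes with each control period).
- get_image(name): name is "scene" or "top" or "wrist"; returns a dict with "image" (384x512x3 uint8, red, green, blue), "fx", "fy", "cx", "cy" (pixels), "position" and "rotation" of the camera in the world; the wrist camera has in their place "tool_from_camera" (4x4, takes a point from camera to tool coordinates, whose origin is the TCP and whose axes are the flange's). Camera axes: x right, y down, z forward; pixel columns grow to the right and rows downward; lengths in m; the calibration is good to about 2 mm. The wrist camera is an equidistant fisheye: a pixel r from the principal point sees the ray r / f radians off the axis. A picture is of the moment at which its call begins: read the wrist's pose just before it. There is no depth.
- close_job(): hands the job in, once; it reports no verdict.
The state is a dict: "time": time; "joint_positions": joint angles; "qd": joint speeds; "joint_torque": joint torques, N m; "position": TCP position; "tool_rot": TCP orientation; "ft_force": force on the tool from outside, world axes, zero at the start; "torque": the same for the moment, N m; "grip_width": opening from 0.0 (shut) to 1.0 (fully open).
Only numpy, scipy, OpenCV 4.12 (cv2) and the standard library are available. Lean on these libraries where they do the work, as an engineer would, in place of code of your own. Each camera call takes 0.05 s, during which the arm holds its last target. There are 200 camera calls.

## Working session

There is one attempt and no reset: what is moved stays moved. The work goes in short steps, Python scripts to look and compute and a shell command to move; the robot and the scene stay as the last step left them, time stands still between calls to the robot, and variables do not carry over. Pictures are saved under pics/ and viewed, about 8 in all and at most 12, crops included, and the job is handed in when it is done.

```bash
mkdir -p pics; ls; python3 - <<'E'
from bench import *
import cv2,numpy as np
for n in("scene","top"):
    d=get_image(n); cv2.imwrite(f"pics/{n}0.png",cv2.cvtColor(d["image"],cv2.COLOR_RGB2BGR))
    np.save(f"{n}0.npy",d,allow_pickle=True)
    print(n,d["fx"],d["fy"],d["cx"],d["cy"],d["position"],np.round(d["rotation"],4).tolist())
print(get_state())
E
python3 -c "
import cv2,numpy as np
a=cv2.imread('pics/scene0.png');b=cv2.imread('pics/top0.png')
cv2.imwrite('pics/top0b.png',cv2.resize(b,(800,600)));cv2.imwrite('pics/scene0b.png',cv2.resize(a,(800,600)))"
```

```text
pics
scene 458.2978644301063 458.2978644301063 256.6172249642883 187.44872182713715 [1.06891951 0.68982276 0.90149218] [-0.8322, -2.5285, 1.1452]
top 380.04426130359263 380.04426130359263 256.71567912240744 186.82700771760156 [ 0.51564651 -0.01503584  1.35127403] [-2.1972, 2.2091, -0.0657]
{'time': 0.1, 'joint_positions': array([-1.32089905,  0.3217623 , -0.07006428,  1.45153385,  0.02259735,
        1.37078317, -0.05692942]), 'qd': array([-0.000552  , -0.00193248,  0.00109728, -0.00231932,  0.00147345,
       -0.00094122,  0.00062389]), 'joint_torque': array([ 3.13807022e-04, -4.92577064e+01, -4.05481188e-01, -3.13394380e+01,
       -6.41397550e-02,  3.97079706e-02,  7.19509717e-05]), 'position': array([0.15179759, 0.63153151, 0.22157161]), 'tool_rot': array([-3.69553703e-01, -3.11967404e+00,  2.66558039e-03]), 'ft_force': array([0.04133068, 0.27850917, 0.32350421]), 'torque': array([-0.03726625,  0.00406455,  0.00155045]), 'grip_width': 1.003986727463114}
```

View pics/top0b.png

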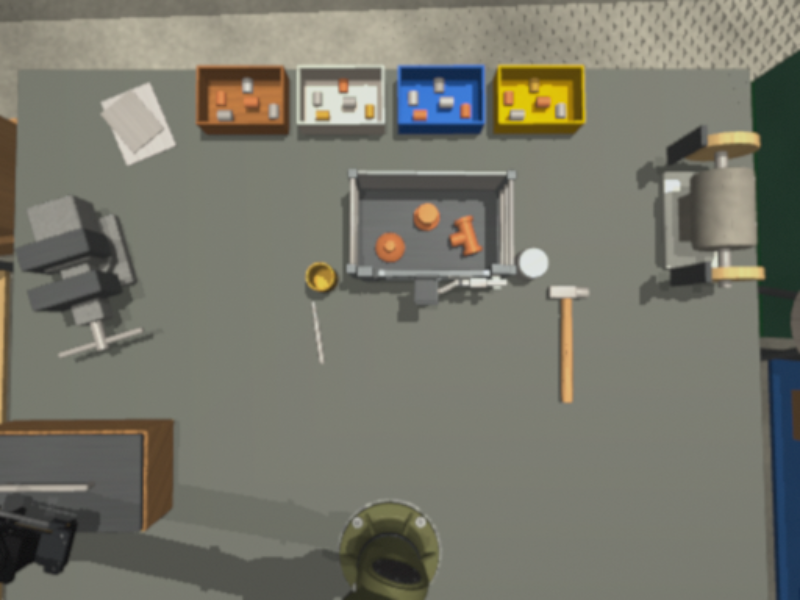

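View pics/scene0b.png

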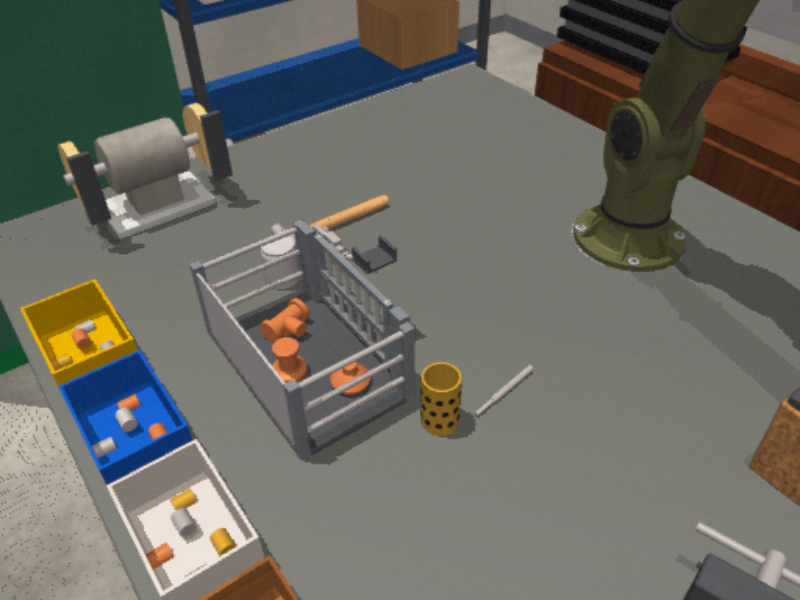

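The top view shows the pen with its front facing the robot: front posts at about (352,271) and (505,268), cup at (426,291), bar at (490,283). The scene view shows the cup at about (374,253). Next I crop both views for the pen and cup corners.

```bash
cat > h.py <<'E'
import numpy as np
from scipy.spatial.transform import Rotation as R
def load(n): return np.load(n+"0.npy",allow_pickle=True).item()
def rot(d):
    r=np.array(d["rotation"]); return r if r.shape==(3,3) else R.from_rotvec(r).as_matrix()
def ray(d,u,v):
    k=np.array([(u-d["cx"])/d["fx"],(v-d["cy"])/d["fy"],1]); k=rot(d)@k
    return np.array(d["position"]),k/np.linalg.norm(k)
def plane(d,u,v,z):
    p,k=ray(d,u,v); return p+k*(z-p[2])/k[2]
def tri(a,b):
    (p,k),(q,l)=a,b
    s=np.linalg.lstsq(np.c_[k,-l],q-p,rcond=None)[0]
    x,y=p+k*s[0],q+l*s[1]; return (x+y)/2,np.linalg.norm(x-y)
E
python3 - <<'E'
import cv2,numpy as np
a=cv2.imread('pics/top0.png')[100:200,215:350]; b=cv2.imread('pics/scene0.png')[135:290,120:275]
cv2.imwrite('pics/c0.png',cv2.resize(a,None,fx=5.9,fy=5.9,interpolation=cv2.INTER_CUBIC)[:,:797])
cv2.imwrite('pics/c1.png',cv2.resize(b[:60,60:],None,fx=8,fy=8,interpolation=cv2.INTER_CUBIC))
E
```

```text
(no output)
```

View pics/c0.png

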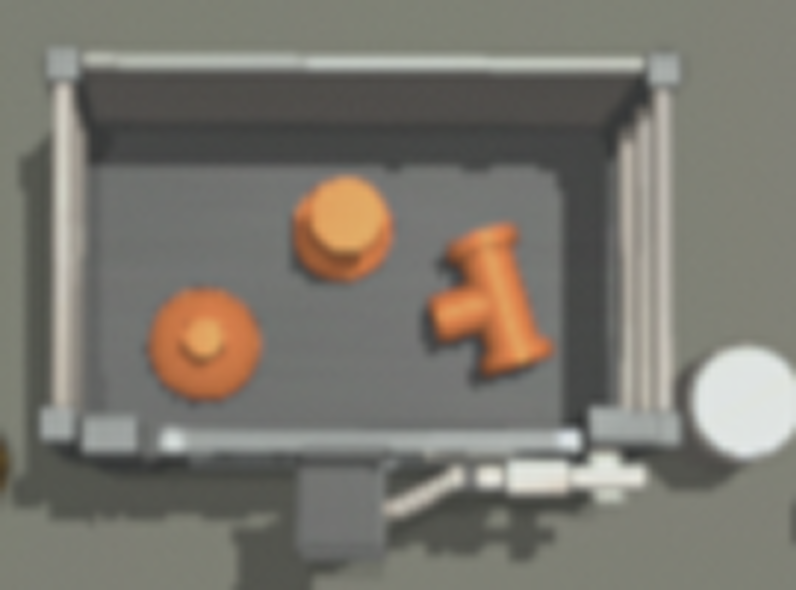

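View pics/c1.png

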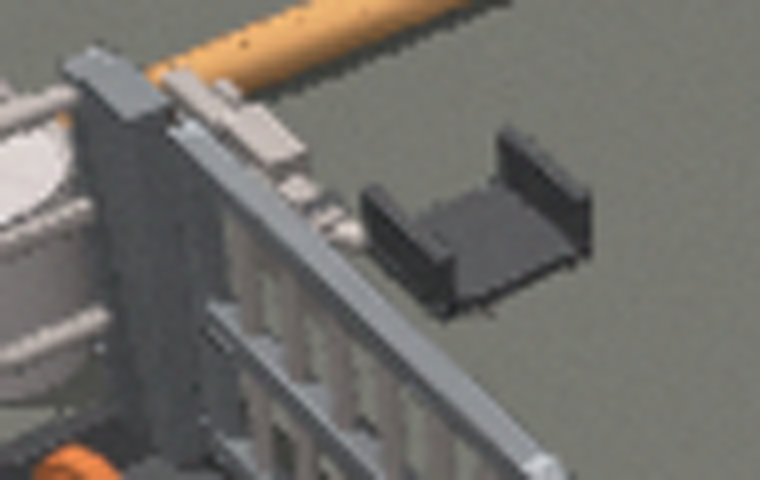

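The top crop shows the cup rectangle at x 298–383, y 460–558 and the gate's top rail ends at (172,440) and (570,440). The scene crop shows cheek-top corners at (370,188), (455,260), (505,127) and (590,198). I triangulate from these.

```bash
python3 - <<'E'
from h import *
T,S=load("top"),load("scene")
t=lambda u,v:((u+.5)/5.9-.5+215,(v+.5)/5.9-.5+100)
s=lambda u,v:((u+.5)/8-.5+180,(v+.5)/8-.5+135)
np.set_printoptions(precision=4,suppress=True)
for n,a,b in [("backhinge",(298,462),(455,258)),("backfar",(383,462),(370,188)),("fronthinge",(298,558),(590,198)),("frontfar",(383,558),(505,127)),("gate hinge-end",(165,440),(545,470))]:
    print(n,*tri(ray(T,*t(*a)),ray(S,*s(*b))))
for n,a in [("backL",(62,63)),("backR",(663,70)),("frontL",(58,424)),("frontRpost",(665,424)),("gateL",(162,440)),("gateR",(580,440))]:
    print(n,plane(T,*t(*a),.16))
for n,a in [("sleeve",((320)*.64,(268)*.64))]: print(n,plane(T,*a,.105))
E
```

```text
backhinge [ 0.5983 -0.0551  0.1919] 0.0005974889583344985
backfar [ 0.599  -0.0998  0.1917] 0.002764327772856309
fronthinge [ 0.5481 -0.0545  0.1921] 0.000403646517573901
frontfar [ 0.5486 -0.0989  0.1934] 0.001393658800077116
gate hinge-end [0.6132 0.014  0.162 ] 0.002258921656528138
backL [0.8155 0.0692 0.16  ]
backR [ 0.8109 -0.254   0.16  ]
frontL [0.6213 0.0717 0.16  ]
frontRpost [ 0.6197 -0.2523  0.16  ]
gateL [0.6124 0.0163 0.16  ]
gateR [ 0.6114 -0.2067  0.16  ]
sleeve [0.6262 0.14   0.105 ]
```

The cup floor centre is at about (0.573, -0.077), floor z about 0.172, and the hinge line is at about (0.6095, 0.023). I move above the cup with the gripper shut and the jaw axis across the cup.

```bash
python3 -m jog '[[15,-25,5,-0.05],[42,-70,10,-0.13],[69,-115,15,-0.22],[96,-162,20,-0.31],[123,-207,20,-0.40],[150,-252,20,-0.49],[180,-303,20,-0.58],[210,-354,20,-0.67]]' -1 10 && python3 -m jog '[[30,-50,0,-0.09],[60,-100,0,-0.18],[90,-150,0,-0.27],[120,-200,0,-0.36],[150,-250,0,-0.45],[180,-300,0,-0.54],[202,-340,0,-0.61],[209,-354,0,-0.67]]'; python3 - <<'E'
from bench import *
import cv2,numpy as np
s=get_state();d=get_image("wrist")
np.save("wrist0.npy",dict(d,s=s),allow_pickle=True)
cv2.imwrite("pics/w0.png",cv2.resize(cv2.cvtColor(d["image"],cv2.COLOR_RGB2BGR),(800,600)))
print(s["position"],s["tool_rot"],s["ft_force"],s["joint_positions"],s["grip_width"],d["fx"],d["cx"],d["cy"],np.round(d["tool_from_camera"],3).tolist())
E
```

```text
time: 1.1
position: [0.3624, 0.2762, 0.2424]
tool_rot: [1.378, 2.823, 0.0]
ft_force: [0.9, -0.4, 0.0]
grip_width: 0.174
time: 2.1
position: [0.5711, -0.0794, 0.2422]
tool_rot: [2.234, 2.208, -0.003]
ft_force: [0.5, -0.5, -0.0]
grip_width: 0.004
[ 0.57105547 -0.07938129  0.24216156] [ 2.23405042  2.20752638 -0.00292739] [ 0.50619219 -0.46481693 -0.03291194] [-0.53610466  0.1785758   0.71461972  1.63329432 -0.11690466  1.37449215
  0.1815924 ] 0.004383416006542987 297.3186396354542 255.82339038909237 189.1408806742673 [[-0.001, -0.967, -0.256, 0.07], [1.0, -0.001, 0.0, 0.0], [-0.001, -0.256, 0.967, -0.162], [0.0, 0.0, 0.0, 1.0]]
```

View pics/w0.png

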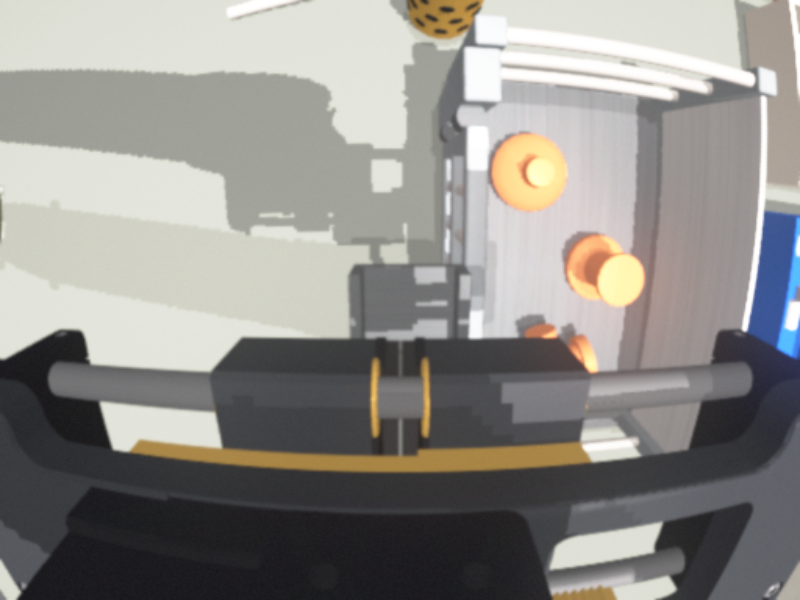

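The wrist view shows the cup's hinge-side end with outer cheek edges at (351,267) and (469,267), gate rail to its right. I cast those onto the cheek-top plane.

```bash
python3 - <<'E'
from h import *
d=load("wrist");s=d["s"];M=np.array(d["tool_from_camera"]);Rt=R.from_rotvec(s["tool_rot"]).as_matrix()
for u,v,z in [(351,267,.192),(469,267,.192),(477,128,.16),(363,265,.192),(456,265,.192)]:
    x,y=(u+.5)*.64-.5-d["cx"],(v+.5)*.64-.5-d["cy"]; r=np.hypot(x,y); th=r/d["fx"]
    k=np.array([x/r*np.sin(th),y/r*np.sin(th),np.cos(th)])
    k=Rt@M[:3,:3]@k; p=Rt@M[:3,3]+s["position"]
    print(p+k*(z-p[2])/k[2])
E
```

```text
[ 0.54865811 -0.0515075   0.192     ]
[ 0.6038357  -0.05217349  0.192     ]
[0.61250495 0.01567549 0.16      ]
[ 0.55431322 -0.05065246  0.192     ]
[ 0.59766952 -0.05117529  0.192     ]
```

```bash
python3 -m jog '[[4,5,-5,0],[4,5,-15,0],[4,5,-25,0],[4,5,-34,0],[4,5,-43,0],[4,5,-50,0],[4,5,-57,0],[4,5,-60,0]]' && python3 -m jog '[[0,0,-1,0],[0,0,-2,0],[0,0,-3,0],[0,0,-4,0],[0,0,-5,0],[0,0,-6,0],[0,0,-7,0],[0,0,-8,0]]'
```

```text
time: 3.15
position: [0.5747, -0.071, 0.1821]
tool_rot: [-2.227, -2.216, 0.001]
ft_force: [-0.5, 0.4, 0.8]
grip_width: 0.005
time: 4.15
position: [0.5749, -0.071, 0.1745]
tool_rot: [2.227, 2.216, 0.0]
ft_force: [0.5, -0.0, -0.4]
grip_width: 0.01
```

```bash
python3 -m jog '[[0,0,-1,0],[0,0,-1,0],[0,0,-2,0],[0,0,-3,0],[0,0,-3,0],[0,0,-4,0],[0,0,-4,0],[0,0,-4,0]]' && python3 -m jog '[[0,0,-1,0],[0,0,-1,0],[0,0,-2,0],[0,0,-3,0],[0,0,-3,0],[0,0,-4,0],[0,0,-4,0],[0,0,-4,0]]'
```

```text
time: 5.15
position: [0.575, -0.0711, 0.1706]
tool_rot: [2.227, 2.216, 0.0]
ft_force: [0.6, 1.6, 1.0]
grip_width: 0.008
time: 6.15
position: [0.5748, -0.0711, 0.1665]
tool_rot: [2.227, 2.216, -0.0]
ft_force: [-1.2, 1.0, 1.4]
grip_width: 0.003
```

```bash
python3 -m jog '[[0,0,-1,0],[0,0,-1,0],[0,0,-2,0],[0,0,-2,0],[0,0,-3,0],[0,0,-3,0],[0,0,-4,0],[0,0,-4,0]]' && python3 -m jog '[[0,0,-0.5,0],[0,0,-1,0],[0,0,-1.5,0],[0,0,-2,0],[0,0,-2,0],[0,0,-2,0],[0,0,-2,0],[0,0,-2,0]]'
```

```text
time: 7.15
position: [0.5749, -0.071, 0.1625]
tool_rot: [2.227, 2.216, -0.0]
ft_force: [0.5, 0.4, 1.6]
grip_width: 0.005
time: 8.15
position: [0.5749, -0.0711, 0.1606]
tool_rot: [2.227, 2.216, -0.0]
ft_force: [-0.6, 1.0, 1.0]
grip_width: 0.006
```

```bash
python3 -m jog '[[0,0,-0.5,0],[0,0,-1,0],[0,0,-1.5,0],[0,0,-2,0],[0,0,-2,0],[0,0,-2,0],[0,0,-2,0],[0,0,-2,0]]'; python3 - <<'E'
from bench import *
import cv2,numpy as np
d=get_image("wrist"); w=cv2.cvtColor(d["image"],cv2.COLOR_RGB2BGR)[120:260,180:360]
d=get_image("scene"); b=cv2.cvtColor(d["image"],cv2.COLOR_RGB2BGR)[110:210,160:295]
f=lambda a:cv2.resize(a,(540,420) if 0 else (400,300),interpolation=cv2.INTER_CUBIC)
cv2.imwrite("pics/p1.png",np.hstack([f(w),f(b)]))
for i in range(1): print(get_state()["ft_force"],get_state()["position"])
E
```

```text
time: 9.15
position: [0.575, -0.0709, 0.1596]
tool_rot: [2.227, 2.216, 0.001]
ft_force: [-2.5, 1.3, 6.2]
grip_width: 0.009
[-1.80596982  2.38905581  6.67493779] [ 0.57499258 -0.07091087  0.15952557]
```

View pics/p1.png

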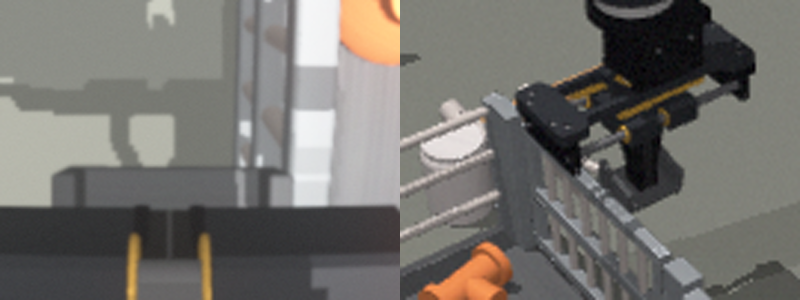

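It shows the finger centred in the cup and the cup pressed down. At z 0.1596 the force jumped to 6 N, so this is the stop. I press about 1 mm more, take up the cheek play, and check the forces.

```bash
python3 -c "
import numpy as np
for th in [.03,.06,.1,.15,.2,.25,.3,.35,.4,.5,.6,.7,.8,.9,1,1.1,1.2,1.3,1.4,1.5,1.57,1.6]:
    c,s=np.cos(th),np.sin(th);x,y=-44.5,-94.5
    print(th,round(c*x+s*y-x,1),round(-s*x+c*y-y,1))
"
python3 -m jog '[[0,0,-0.5,0],[0,0,-1,0],[-2,0,-1,0],[-4,0,-1,0],[-6,0,-1,0],[-7,0,-1,0],[-8,0,-1,0],[-9,0,-1,0]]'
```

```text
0.03 -2.8 1.4
0.06 -5.6 2.8
0.1 -9.2 4.9
0.15 -13.6 7.7
0.2 -17.9 10.7
0.25 -22.0 13.9
0.3 -25.9 17.4
0.35 -29.7 21.0
0.4 -33.3 24.8
0.5 -39.9 32.9
0.6 -45.6 41.6
0.7 -50.4 50.9
0.8 -54.3 60.6
0.9 -57.2 70.6
1 -59.1 80.9
1.1 -59.9 91.3
1.2 -59.7 101.7
1.3 -58.5 112.1
1.4 -56.2 122.3
1.5 -52.9 132.2
1.57 -50.0 138.9
1.6 -48.7 141.7
time: 10.25
position: [0.5693, -0.0692, 0.1596]
tool_rot: [2.222, 2.215, 0.011]
ft_force: [3.4, 3.4, 6.9]
grip_width: 0.007
```

```bash
python3 -m jog '[[0,0,-0.3,0],[-1,0,-0.5,0],[-2,1,-0.5,-0.01],[-3,1.5,-0.5,-0.02],[-4,2,-0.5,-0.03],[-5,2.5,-0.5,-0.05],[-6,3,-0.5,-0.06],[-6,3,-0.5,-0.06]]'
```

```text
time: 11.25
position: [0.5636, -0.0662, 0.1596]
tool_rot: [2.288, 2.147, 0.012]
ft_force: [4.4, 4.3, 7.7]
grip_width: 0.006
```

```bash
python3 -m jog '[[-1,0.5,-0.3,-0.01],[-2,1,-0.3,-0.02],[-4,2,-0.3,-0.04],[-5.5,3,-0.3,-0.05],[-7,4,-0.3,-0.07],[-8,5,-0.3,-0.09],[-8,5,-0.3,-0.09],[-8,5,-0.3,-0.09]]'; python3 - <<'E'
from bench import *
import cv2,numpy as np
d=get_image("wrist"); w=cv2.cvtColor(d["image"],cv2.COLOR_RGB2BGR)[60:260,150:417]
d=get_image("top"); b=cv2.cvtColor(d["image"],cv2.COLOR_RGB2BGR)[150:200,270:337]
f=lambda a:cv2.resize(a,(400,300),interpolation=cv2.INTER_CUBIC)
cv2.imwrite("pics/p2.png",np.hstack([f(w),f(b)]))
print(get_state()["ft_force"])
E
```

```text
time: 12.25
position: [0.5558, -0.0614, 0.1595]
tool_rot: [2.382, 2.042, 0.013]
ft_force: [4.8, 4.0, 9.2]
grip_width: 0.003
[4.47415062 4.48066141 9.84293419]
```

View pics/p2.png

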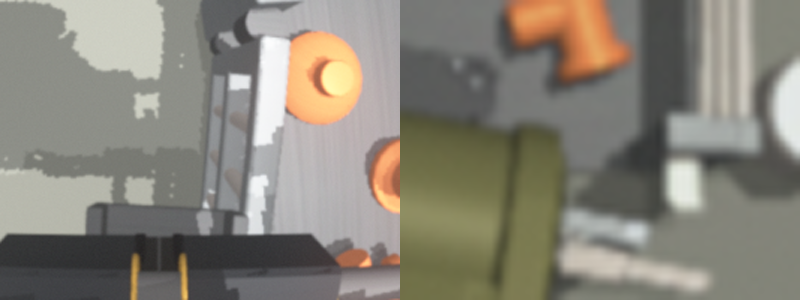

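The gate is ajar in the wrist view and the bar is in front of the catch in the top view. I continue along the arc.

```bash
python3 -m jog '[[-2,1.5,0,-0.025],[-4.3,3,0,-0.05],[-6.4,4.6,0,-0.075],[-8.4,6.2,0,-0.1],[-10.4,8,0,-0.125],[-12.3,9.7,0,-0.15],[-16.1,13.3,0,-0.2],[-19.7,17.1,0,-0.25]]'
```

```text
time: 13.35
position: [0.5369, -0.0449, 0.1596]
tool_rot: [2.619, 1.725, 0.015]
ft_force: [6.7, 3.0, 7.5]
grip_width: 0.007
```

```bash
python3 -m jog '[[-3.4,4,0,-0.05],[-6.6,8.1,0,-0.1],[-9.5,12.4,0,-0.15],[-12.3,16.8,0,-0.2],[-14.8,21.4,0,-0.25],[-17.1,26.1,0,-0.3],[-19.2,30.9,0,-0.35],[-21,35.8,0,-0.4]]'
```

```text
time: 14.35
position: [0.5164, -0.0103, 0.1598]
tool_rot: [2.911, 1.169, 0.018]
ft_force: [7.8, -0.3, 6.7]
grip_width: 0.009
```

```bash
python3 -m jog '[[-1.5,5,0,-0.05],[-2.9,10,0,-0.1],[-4,15.1,0,-0.15],[-4.8,20.3,0,-0.2],[-5.3,25.5,0,-0.25],[-5.6,30.7,0,-0.3],[-5.6,35.9,0,-0.35],[-5.4,41.1,0,-0.4]]'; python3 - <<'E'
from bench import *
s=get_state();print(s["joint_positions"],s["ft_force"])
E
```

```text
time: 15.35
position: [0.5113, 0.0293, 0.1598]
tool_rot: [3.086, 0.566, 0.019]
ft_force: [7.9, -2.8, 8.5]
grip_width: 0.005
[-0.78586856  0.05643573  0.70280317  1.90409379 -0.0367131   1.18229864
 -1.27830696] [ 7.92879236 -2.82393232  8.47646351]
```

```bash
python3 -m jog '[[0.5,5.2,0,-0.05],[1.2,10.4,0,-0.1],[2.3,15.5,0,-0.15],[3.5,20.6,0,-0.2],[5,25.6,0,-0.25],[6.8,30.5,0,-0.3],[8.5,34.2,0,-0.34],[9.7,37,0,-0.37]]' && python3 -m jog '[[0,0,0,0],[0,0,0,0],[0,0,1,0],[0,-1,2,0],[0,-3,4,0],[0,-5,6,0],[0,-6,8,0],[0,-6,10,0]]'
```

```text
time: 16.35
position: [0.5207, 0.065, 0.1597]
tool_rot: [3.139, -0.012, 0.018]
ft_force: [6.5, -5.0, 8.5]
grip_width: 0.007
time: 17.35
position: [0.5146, 0.0617, 0.1663]
tool_rot: [3.141, -0.007, -0.003]
ft_force: [0.0, -0.3, 0.0]
grip_width: 0.011
```

```bash
python3 -m jog '[[0,0,3,0],[0,0,8,0],[0,0,15,0],[0,0,25,0],[0,0,40,0],[0,0,60,0],[0,0,80,0],[0,0,90,0]]'; python3 - <<'E'
from bench import *
import cv2,numpy as np
s=get_state();d=get_image("wrist"); w=cv2.cvtColor(d["image"],cv2.COLOR_RGB2BGR)
d=get_image("scene"); b=cv2.cvtColor(d["image"],cv2.COLOR_RGB2BGR)
f=lambda a:cv2.resize(a,(400,300),interpolation=cv2.INTER_AREA)
cv2.imwrite("pics/p3.png",np.hstack([f(w),f(b)])); print(s["ft_force"])
E
```

```text
time: 18.35
position: [0.5162, 0.062, 0.2587]
tool_rot: [-3.141, 0.007, -0.003]
ft_force: [-0.9, -0.4, 0.4]
grip_width: 0.005
[-0.85069773 -0.41346137  0.36702851]
```

View pics/p3.png

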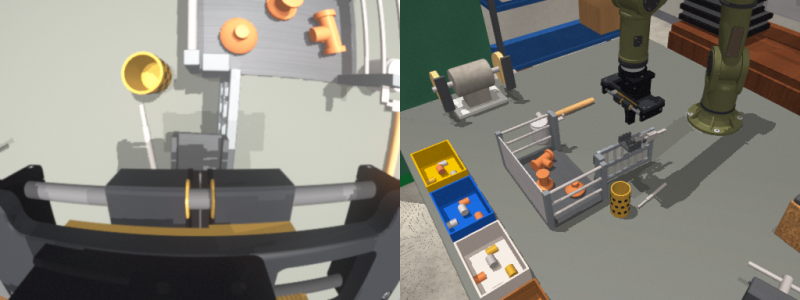

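The gate stands open in both views and the sleeve, punch and castings are unmoved. I back the arm away and measure the gate angle from the top camera.

```bash
python3 -m jog '[[0,0,20,0],[0,10,50,0],[-10,50,80,0],[-30,100,100,0],[-55,150,100,0],[-80,200,100,0],[-105,250,100,0],[-130,290,100,0]]' && python3 -m jog '[[-25,25,0,0],[-50,50,0,0],[-75,75,0,0],[-100,100,0,0],[-120,120,0,0],[-140,140,0,0],[-155,155,0,0],[-160,160,0,0]]'; python3 - <<'E'
from bench import *
import cv2
d=get_image("top"); b=cv2.cvtColor(d["image"],cv2.COLOR_RGB2BGR); cv2.imwrite("pics/p4f.png",b)
cv2.imwrite("pics/p4.png",cv2.resize(b[100:250,190:390],(800,600),interpolation=cv2.INTER_CUBIC))
E
```

```text
time: 19.45
position: [0.3839, 0.3539, 0.3558]
tool_rot: [3.141, -0.004, -0.002]
ft_force: [-0.1, 0.4, -0.1]
grip_width: 0.001
time: 20.45
position: [0.2291, 0.5088, 0.3546]
tool_rot: [3.138, -0.009, -0.003]
ft_force: [0.8, 0.3, -1.4]
grip_width: 0.008
```

View pics/p4.png

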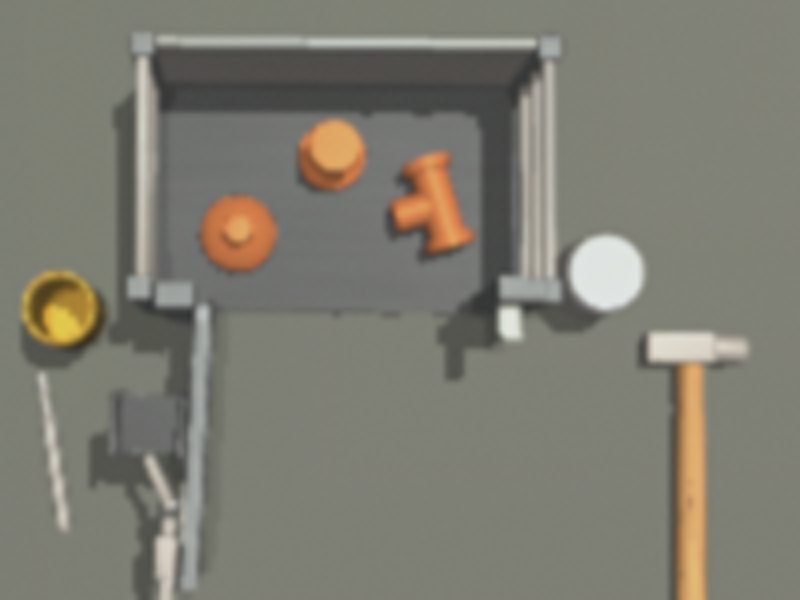

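The picture shows the gate top running from (203,305) to (190,588), about 2–3° past square to the pen front, with everything else in place. I hand it in.

```bash
python3 -c "
from bench import *
print(get_state()['ft_force']);print(close_job())"
```

```text
[-3.03031966  1.96798344 -0.39240951]
the job is handed in; nothing more can be done
None
```

The gate is open, about 2–3° past square to the pen front, and the lever is released. The job was handed in at about 20.5 s.

- **Pressing and swinging:** I pressed the lever to its firm stop by feel. The highest downward force I read was about 10 N. I kept it pressed through the whole swing and drew the gate round by the cup, with side forces under about 8 N. Forces were only read at the end of each one-second move, so brief peaks in between would not have shown.
- **Last top picture:** the gate stands still, and the castings, sleeve, punch, tin and hammer look undisturbed. The arm is well clear of everything.
- **Check that disagreed:** the final force reading was about 3 N with the arm touching nothing, against about 1–1.5 N just before. I took this as the arm settling after its last fast move and did not look into it further.
- **Not checked:** I did not check the lever's rest height separately after letting go.

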